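# Hang the kick-start lever on the slanted prong

### The arm

A 6-joint arm with a two-finger parallel gripper is mounted at the origin on the work surface. World frame = base frame: x ahead of the robot, y to its left, z up, the work surface at z = 0. Lengths are in m, angles in rad, forces in N, time in s.
With the tool pointing down it reaches from about 0.25 to 0.775 m from the base axis. Payload 4 kg.
Tool frame: the origin (TCP) lies at the very end of the fingers, on their centre line; the grasp point (between the pads) lies 19 mm behind it; z points along the fingers, y is the direction in which the jaws open and shut (so a half turn about z gives the same grasp; the last joint's range is limited). The gripper opens to 94 mm and grips with 3 to 60 N. Pads are 16 mm wide; open, the fingers measure 119 mm over their backs; the gripper's body (75 mm by 177 mm) begins 78 mm behind the grasp point.
Start: joints at [-0.103, 0.087, 1.371, -0, 1.684, -0.103], TCP at [0.55, -0, 0.206] pointing down, gripper open.
Joint ranges: [-3.1, 3.1], [-0.76, 2.03], [0.27, 2.55], [-1.08, 4.22], [0.17, 2.65], [-2.57, 2.57]. Speed limits (rad/s): [2.79, 2.79, 3.14, 3.14, 3.14, 3.14].

### API

Orientations are given as a unit quaternion [x, y, z, w].
In Python, from rig import sense, vision, job gives the robot as it stands. The module is installed in compiled form; this text tells all that it offers.
- The arm moves only by the tool play_rows, never from a script. Its argument "motion" is a list of rows, each a list of 5 numbers: the shift along the world's x, y, z each as a share of 6 cm, from -1 to 1, then the turn about the world's z as a share of 10 degrees, from -1 to 1, then the opening, from -1 (shut) to 1 (fully open), so that 0 is half open. A call has 1 to 5 rows; each row shifts and turns the pose as measured when the row begins; what a row does not reach is not made up. A row lasts 1/8 s, in which the tool goes at most 62.5 mm and 10.7 degrees, less where a joint would pass 70% of its speed; a pose out of reach is approached as far as the arm can. A call with a number of a shift or a turn outside -1 to 1 is refused whole. A call with a gripper value outside its range is refused whole. The fingers move at their own pace and stop on an object; the grip force is fixed at half the most. Time passes only in rows, so rows that do not move let the fingers close. It gives the time, the measured TCP pose, the force and the opening at its end, in the units of the state.
- sense(): the state, without advancing time (a new reading comes with each control period).
- vision.capture(name): name is "scene" or "side" or "wrist"; returns (picture, depth): 384x512x3 uint8, blue, green, red; 384x512 float32, m along the optical axis (not along the pixel's ray), 0 where there is no reading.
- vision.camera_model(name): a dict with "fx", "fy", "cx", "cy" (pixels), "D" ([k1, k2, p1, p2, k3] as OpenCV has them; the pictures are not rectified), "T" (4x4, takes a point from camera to world coordinates). Camera axes: x right, y up, looking along -z (the intrinsics and any distortion apply to the point x, -y, -z); pixel columns grow to the right and rows downward; lengths in m; the calibration is good to about 2 mm. A picture is of the moment at which its call begins: read the wrist's pose just before it. camera_model takes no time and is no camera call; for the wrist camera it gives the pose at the moment of the call.
- job.close_job(): hands the job in, once; it reports no verdict.
The state is a dict: "time_s": time; "qpos": joint angles; "qvel": joint speeds; "joint_efforts": joint torques, N m; "position": TCP position; "tool_rot": TCP orientation; "contact_force": force on the tool from outside, world axes, zero at the start; "ft_torque": the same for the moment, N m; "grip_width": finger opening in m.
Only numpy, scipy, OpenCV 4.12 (cv2) and the standard library are available. Lean on these libraries where they do the work, as an engineer would, in place of code of your own. Each camera call takes 0.05 s, during which the arm holds its last target.

### The job

Put the aluminium kick-start lever away on the parts stand whose slanted prong is empty: thread its hub onto the prong, slide it down the prong until the hub is home against the collar, and only then let go so that it is left hanging there. The other stand is already taken by a sprocket; leave the other loose things on the bench where they are.

Things in the scene. Friction and masses are not known exactly. Their poses are not given: they have to be found in the camera images.
- kick_lever: Aluminium kick-start lever, about 0.35 kg (all sizes in mm), lying flat, arm pointing roughly back to the robot. Origin: centre of the underside of its round hub; z along the bore (up as it lies); arm along -x. A 22 square block at x -135 to -155 ends the arm; from it a black rubber pedal, diameter 20, sticks out along +y to y = 60.
- hub_centre (a point): Middle of the lever's bore, 12 above the hub's underside. Hub: outer diameter 40, height 24; plain round through bore of diameter 24 along the lever's z.
- lever_grip (a point): Middle of the lever's arm, 75 from the bore's axis, 14 above the bench as it lies, near the balance point: a good place to grip, jaws closing across the bar. The arm is a straight bar 16 wide (y) and 16 thick (6 to 22 above the bench), from x = -18 to -135 of the lever.
- prong: Empty prong: rigid steel rod, diameter 10, leaning 40 degrees from vertical, roughly towards the robot. Origin: centre of the upper face of its round collar (diameter 34), 180 above the bench; z up along the rod; y level; -x square to the rod, down the slope towards the robot. With the lever home and its arm down the slope, its frame coincides with this one.
- prong_tip (a point): Rounded end of the empty prong, 80 up the rod from the collar's upper face. Once let go, the hub, loose on the rod, may settle and tip a little so that the end of the arm sinks; there is room for it below.
- free_stand: The stand that carries the empty prong, fixed to the bench: steel base plate 150 (x) by 120 (y) by 12 thick, origin under its centre, and a yellow 24 square post at x = 50, 160 high. The prong rises from the post's top towards the stand's own -x.
- taken_stand: An identical fixed stand whose prong already carries a gold-coloured toothed sprocket, diameter 105, fixed to it. Same origin and axes. The two stands may stand either way round, left or right.
- fuel_cap: Bystander: red plastic fuel cap, diameter 52, 30 high, origin under its centre.
- ashtray: Bystander: white ceramic ashtray of bolts, diameter 110, 30 high, origin under its centre.
- steel_file: Bystander: steel file with wooden handle, 310 long, along its x, 22 high.
- c_clamp: Bystander: steel C-clamp lying flat, about 150 by 190, 18 high.
- screwdriver: Bystander: screwdriver lying along its x, about 200 long.
Mind the look-alikes: they are no part of the job. Several things have the shape of the kick_lever; the one meant has the colours described above.

How it is judged:
By the outcome, as a careful person would: the job done as asked, in the order asked, and still so for the second after the job is handed in, with the robot touching nothing.
It also fails if it takes over 48 s, if anything falls off the work surface, if the arm or the gripper's body presses on something with over 40 N, if the wrist force passes 120 N, or if a joint passes its speed limit or range.

## Working session

There is one attempt and no reset: what is moved stays moved. The work goes in short steps, Python scripts to look and compute and a tool call to move; the robot and the scene stay as the last step left them, time stands still between calls to the robot, and variables do not carry over. Pictures are saved under pics/ and viewed, and the job is handed in when it is done.

Besides the shell and the picture viewer there is one more tool, called after "Request:" as name(argument=value, ...), one argument or row to a line, values as JSON. play_rows: Moves the arm, as the interface text tells. Shift numbers are shares of 6 cm and turn numbers shares of 10 degrees, none past 1 either way. Its arguments: {"type":"object","properties":{"motion":{"type":"array"}},"required":["motion"]}

```bash
mkdir -p pics
python3 - <<'E'
from rig import sense, vision, job
import cv2,numpy as np
s=sense();print({k:np.round(v,3).tolist() for k,v in s.items()})
for n in ["scene","side","wrist"]:
    m=vision.camera_model(n);p,d=vision.capture(n)
    cv2.imwrite(f"pics/{n}0.png",p);np.savez(f"{n}0.npz",p=p,d=d,T=m["T"],K=[m["fx"],m["fy"],m["cx"],m["cy"]],D=m["D"])
    print(n,[m[k] for k in("fx","fy","cx","cy")],m["D"]);print(np.round(m["T"],3))
E
```

```text
{'time_s': 0.0, 'qpos': [-0.103, 0.088, 1.372, 0.0, 1.684, -0.103], 'qvel': [0.001, 0.0, -0.001, 0.0, -0.002, -0.001], 'joint_efforts': [0.001, -34.018, -30.242, 0.072, 0.033, -0.0], 'position': [0.549, 0.0, 0.204], 'tool_rot': [0.707, 0.707, -0.001, -0.001], 'contact_force': [0.335, 0.154, 0.148], 'ft_torque': [0.009, -0.033, -0.006], 'grip_width': 0.094}
scene [488.1706806337658, 488.1706806337658, 260.2042884227359, 191.5498473026066] [-0.14118136  0.          0.          0.          0.        ]
[[-0.619 -0.459  0.637  1.454]
 [ 0.785 -0.349  0.512  0.768]
 [-0.012  0.817  0.576  1.037]
 [ 0.     0.     0.     1.   ]]
side [383.8946332275026, 383.8946332275026, 252.369469616023, 189.5639079169282] [0.00933837 0.         0.         0.         0.        ]
[[ 0.967  0.121 -0.224  0.229]
 [-0.255  0.467 -0.847 -0.937]
 [ 0.002  0.876  0.482  0.727]
 [ 0.     0.     0.     1.   ]]
wrist [340.07757814193246, 340.07757814193246, 256.2213084117671, 189.2711814223261] [-0.09776012  0.          0.          0.          0.        ]
[[ 1.    -0.002  0.002  0.55 ]
 [ 0.001  0.965  0.264  0.077]
 [-0.002 -0.264  0.965  0.384]
 [ 0.     0.     0.     1.   ]]
```

View pics/scene0.png

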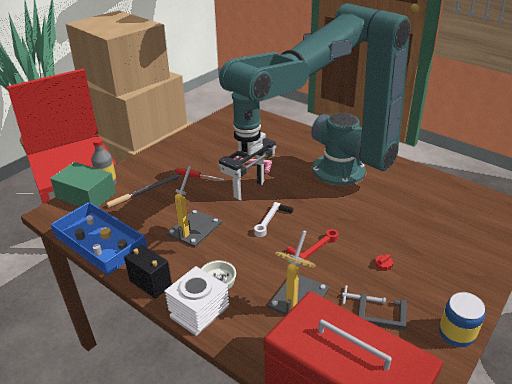

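View pics/side0.png

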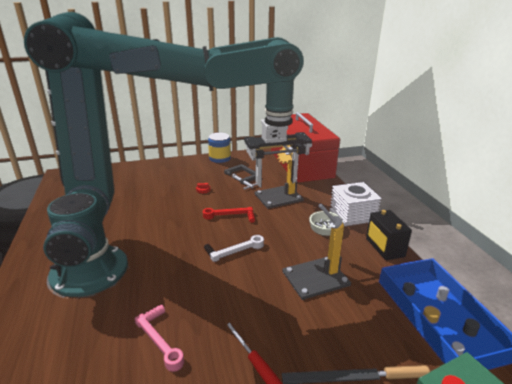

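View pics/wrist0.png

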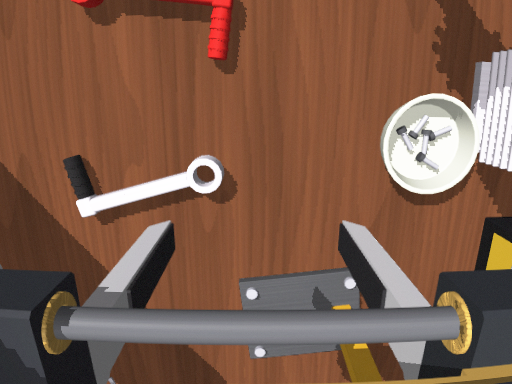

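```bash
cat > h.py <<'E'
import numpy as np,cv2
def load(n):
    z=np.load(n+".npz");return z["p"],z["d"],z["T"],z["K"],z["D"]
def rays(uv,T,K,D):
    uv=np.asarray(uv,float).reshape(-1,1,2)
    k=np.array([[K[0],0,K[2]],[0,K[1],K[3]],[0,0,1]])
    n=cv2.undistortPoints(uv,k,D).reshape(-1,2)
    d=np.c_[n[:,0],-n[:,1],-np.ones(len(n))]
    return T[:3,3],d@T[:3,:3].T   # scale=depth
def plane(uv,z,T,K,D):
    o,d=rays(uv,T,K,D);return o+d*((z-o[2])/d[:,2])[:,None]
def cloud(n):
    p,d,T,K,D=load(n);v,u=np.mgrid[0:384,0:512]
    o,r=rays(np.c_[u.ravel(),v.ravel()],T,K,D)
    P=o+r*d.ravel()[:,None];P[d.ravel()==0]=np.nan
    return P.reshape(384,512,3)
def proj(P,T,K,D):
    c=(np.asarray(P).reshape(-1,3)-T[:3,3])@T[:3,:3]
    k=np.array([[K[0],0,K[2]],[0,K[1],K[3]],[0,0,1]])
    return cv2.projectPoints((c*[1,-1,-1]).reshape(-1,1,3),np.zeros(3),np.zeros(3),k,D)[0].reshape(-1,2)
E
python3 - <<'E'
from h import *
for n in ["scene0","side0"]:
    p=load(n)[0]
    x=cv2.resize(p[130:270,130:330],None,fx=4,fy=4,interpolation=2) if n=="scene0" else cv2.resize(p[190:310,200:380],None,fx=4.4,fy=4.4,interpolation=2)
    cv2.imwrite(f"pics/{n}_c.png",x[:600,:800])
# wrist lever
p,d,T,K,D=load("wrist0");C=cloud("wrist0")
hsv=cv2.cvtColor(p,cv2.COLOR_BGR2HSV)
m=((C[...,2]>.012)&(C[...,2]<.04)&(hsv[...,1]<40)&(hsv[...,2]>120)).astype(np.uint8);m[:,300:]=0;m[225:]=0
n,l,st,ce=cv2.connectedComponentsWithStats(m)
i=1+np.argmax(st[1:,4]);print(st[i]);Q=C[l==i];print(np.percentile(Q,[1,50,99],axis=0))
# bore: hole in mask
cs,hi=cv2.findContours((l==i).astype(np.uint8),cv2.RETR_CCOMP,cv2.CHAIN_APPROX_NONE)
for c,h in zip(cs,hi[0]):
    if len(c)>15:
        e=cv2.fitEllipse(c);print(h[3],len(c),e, plane([e[0]],.024,T,K,D))
print("block px",plane([[87,207]],.022,T,K,D),"pedal tip",plane([[72,158]],.014,T,K,D))
for a in ["wrist0","scene0","side0"]:
    C=cloud(a);p=load(a)[0];h=cv2.cvtColor(p,cv2.COLOR_BGR2HSV)
    y=(h[...,0]>18)&(h[...,0]<32)&(h[...,1]>140)&(h[...,2]>80)&(C[...,2]>.02)&(C[...,2]<.18)&(C[...,1]<.0)&(C[...,0]>.4)
    for s in (1,-1):
        q=C[y&(C[...,1]*1>-.6)]
    Q=C[y]; print(a,len(Q)); 
    if len(Q): print(np.percentile(Q,[2,50,98],axis=0).round(3))
E
```

```text
[  76  157  146   60 2436]
[[ 0.34528772 -0.05213194  0.01307742]
 [ 0.43623109 -0.02193939  0.02263303]
 [ 0.50999011  0.01204508  0.02573369]]
-1 324 ((162.55398559570312, 185.83682250976562), (31.406938552856445, 162.25941467285156), 75.04901885986328) [[ 0.44612316 -0.01793702  0.024     ]]
0 61 ((203.7646484375, 174.60340881347656), (19.5826358795166, 23.182645797729492), 95.24723815917969) [[ 0.49243695 -0.005237    0.024     ]]
block px [[ 0.35467047 -0.04374156  0.022     ]] pedal tip [[0.33998094 0.01208623 0.014     ]]
wrist0 1837
[[ 0.645 -0.195  0.027]
 [ 0.663 -0.177  0.093]
 [ 0.835 -0.076  0.137]]
scene0 467
[[ 0.598 -0.629  0.023]
 [ 0.665 -0.183  0.089]
 [ 0.829 -0.174  0.174]]
side0 876
[[ 0.644 -0.413  0.022]
 [ 0.667 -0.197  0.063]
 [ 0.835 -0.079  0.159]]
```

View pics/scene0_c.png

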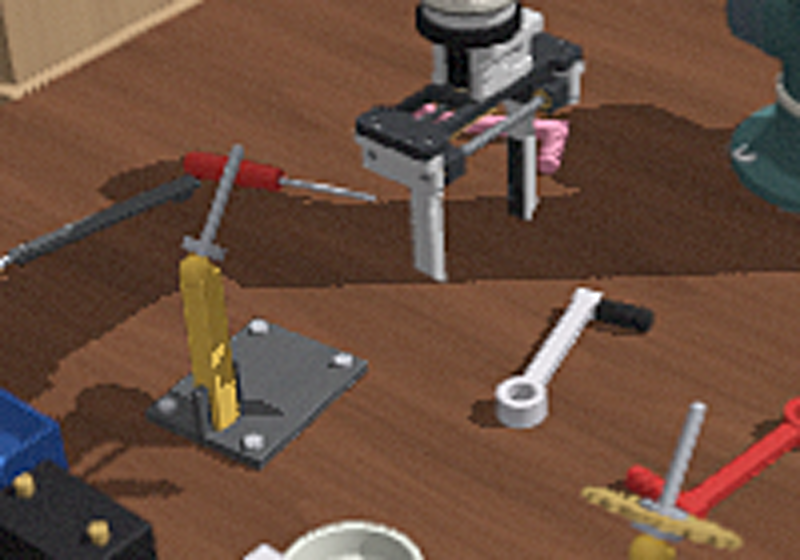

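View pics/side0_c.png

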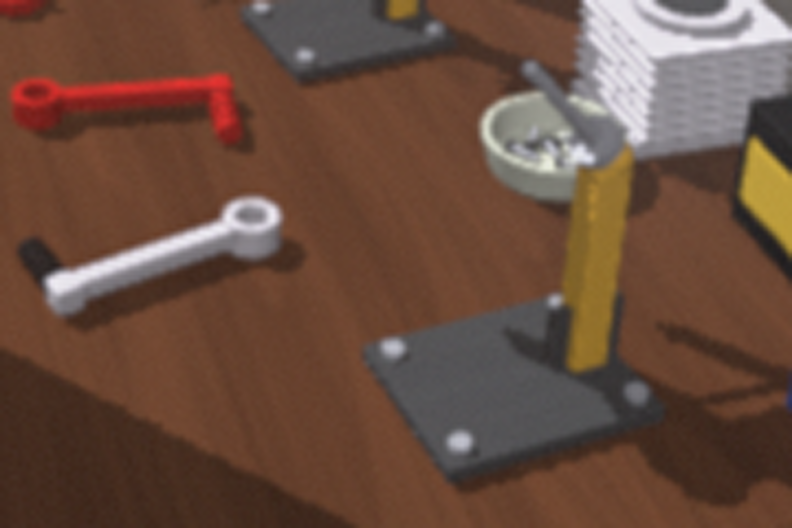

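Run:
```python
from h import *
def tri(a,b):
    A=np.zeros((3,3));B=np.zeros(3);L=[]
    for n,uv in (a,b):
        _,_,T,K,D=load(n);o,d=rays([uv],T,K,D);d=d[0]/np.linalg.norm(d[0]);M=np.eye(3)-np.outer(d,d);A+=M;B+=M@o;L.append((o,d))
    X=np.linalg.solve(A,B);return X.round(4),[round(float(np.linalg.norm(np.cross(X-o,d))),4) for o,d in L]
print("tip",tri(("scene0",(189.5,167.2)),("side0",(320.3,205))))
print("collar",tri(("scene0",(181,191.5)),("side0",(336.8,221.4))))
for a in ["scene0","side0","wrist0"]:
    C=cloud(a);p=load(a)[0];h=cv2.cvtColor(p,cv2.COLOR_BGR2HSV)
    m=(h[...,1]<60)&(h[...,2]<130)&(abs(C[...,2]-.012)<.006)&(abs(C[...,0]-.62)<.13)&(abs(C[...,1]+.18)<.11)
    n,l,st,ce=cv2.connectedComponentsWithStats(cv2.morphologyEx(m.astype(np.uint8),cv2.MORPH_CLOSE,np.ones((3,3))))
    i=1+np.argmax(st[1:,4]);m=m&(l==i)
    Q=C[m][:,:2].astype(np.float32)*1000;print(a,len(Q),cv2.minAreaRect(Q))
    # rod points
    r=(C[...,2]>.186)&(C[...,2]<.245)&(abs(C[...,0]-.65)<.1)&(abs(C[...,1]+.19)<.06)&(h[...,1]<60)
    R=C[r]
    if len(R)>10:
        for z0 in np.arange(.186,.245,.01):
            q=R[(R[:,2]>=z0)&(R[:,2]<z0+.01)]
            if len(q):print(z0.round(3),len(q),np.median(q,0).round(4))
```

```text
tip (array([ 0.599 , -0.1959,  0.2376]), [0.0001, 0.0001])
collar (array([ 0.6515, -0.1903,  0.1774]), [0.0016, 0.0016])
scene0 803 ((609.9510498046875, -194.22171020507812), (157.61004638671875, 125.47769927978516), 7.097207069396973)
0.186 25 [ 0.6555 -0.1893  0.1893]
0.196 14 [ 0.6354 -0.1903  0.2006]
0.206 13 [ 0.627  -0.1906  0.2101]
0.216 13 [ 0.6181 -0.1928  0.22  ]
0.226 13 [ 0.6097 -0.1927  0.2306]
0.236 11 [ 0.6045 -0.1935  0.2395]
side0 1439 ((606.191162109375, -195.9176025390625), (150.18081665039062, 122.39573669433594), 6.736513137817383)
0.186 27 [ 0.6453 -0.1949  0.1889]
0.196 15 [ 0.6278 -0.1953  0.2007]
0.206 18 [ 0.6207 -0.1959  0.2115]
0.216 13 [ 0.6114 -0.1989  0.2207]
0.226 15 [ 0.6048 -0.199   0.2308]
0.236 10 [ 0.5982 -0.1996  0.2396]
wrist0 3800 ((604.7423706054688, -161.99310302734375), (149.49766540527344, 56.76263427734375), 5.763919353485107)
```

Request:
play_rows(
  motion=[
    [1,0,0.8,0.9,1],
    [1,0,0.8,0.9,1],
    [1,0,0.5,0.9,1],
    [1,0,0,0.9,1],
    [1,0,0,0.9,1],
  ],
)

```text
time_s: 0.78
position: [0.7956, 0.0004, 0.2933]
tool_rot: [0.382, 0.924, -0.006, 0.004]
contact_force: [-2.7, -1.2, 14.2]
grip_width: 0.0937
```

Request:
play_rows(
  motion=[
    [1,0,0,0,1],
    [1,0,0,0,1],
    [1,0,0,0,1],
  ],
)

```text
time_s: 1.15
position: [0.8693, -0.0001, 0.2201]
tool_rot: [0.381, 0.923, 0.012, 0.047]
contact_force: [0.3, -0.2, 0.5]
grip_width: 0.0943
```

Request:
play_rows(
  motion=[
    [1,0,0.5,0,1],
    [1,0,0.5,0,1],
    [1,0,0.5,0,1],
  ],
)

```text
time_s: 1.52
position: [0.9103, -0.0007, 0.2284]
tool_rot: [0.378, 0.919, 0.036, 0.102]
contact_force: [0.0, -0.2, 0.8]
grip_width: 0.0938
```

Run:
```python
from scipy.spatial.transform import Rotation as R
for q in ([.381,.923,.012,.047],[.382,.924,-.006,.004]): print(R.from_quat(q).as_matrix().round(3))
from rig import sense
s=sense();print(s["qpos"],s["position"]);print(R.from_quat(s["tool_rot"]).as_matrix().round(3))
```

```text
[[-0.705  0.703  0.096]
 [ 0.705  0.709 -0.014]
 [-0.078  0.058 -0.995]]
[[-0.708  0.706  0.003]
 [ 0.706  0.708 -0.014]
 [-0.012 -0.008 -1.   ]]
[-0.06368414  0.8527935   0.27590857  0.00193481  1.79590003 -0.85283209] [ 9.10273365e-01 -6.70861942e-04  2.28389626e-01]
[[-0.693  0.688  0.215]
 [ 0.703  0.711 -0.012]
 [-0.161  0.143 -0.977]]
```

Request:
play_rows(
  motion=[
    [1,0,1,0,1],
    [1,0,1,0,1],
    [1,0,1,0,1],
    [1,0,1,0,1],
  ],
)

```text
time_s: 2.02
position: [0.9291, -0.0013, 0.3187]
tool_rot: [0.373, 0.907, 0.069, 0.182]
contact_force: [0.1, 0.2, -0.9]
grip_width: 0.0942
```

Request:
play_rows(
  motion=[
    [-1,0,0.5,0,1],
    [-1,0,0.5,0,1],
    [-1,0,0.3,0,1],
  ],
)

```text
time_s: 2.4
position: [0.7555, -0.002, 0.3845]
tool_rot: [0.373, 0.908, 0.068, 0.179]
contact_force: [-0.4, 0.5, 0.8]
grip_width: 0.0943
```

```bash
cat > st.py <<'E'
from scipy.spatial.transform import Rotation as R
import numpy as np
from rig import sense
s=sense();M=R.from_quat(s["tool_rot"]).as_matrix()
print(round(s["time_s"],2),"q",np.round(s["qpos"],3),"p",np.round(s["position"],4),"f",np.round(s["contact_force"],1),"w",round(s["grip_width"],4))
print("toolz",M[:,2].round(3),"tilt",np.degrees(np.arccos(-M[2,2])).round(1),"jaw y az",np.degrees(np.arctan2(M[1,1],M[0,1])).round(1),"y.z",M[2,1].round(3),"toolx",M[:,0].round(3))
E
python3 st.py
```

```text
2.4 q [-0.088  0.287  0.835  0.022  1.635 -0.872] p [ 0.7555 -0.002   0.3845] f [-0.4  0.5  0.8] w 0.0943
toolz [ 0.376 -0.011 -0.927] tilt 22.1 jaw y az 47.5 y.z 0.257 toolx [-0.657  0.702 -0.275]
```

Request:
play_rows(
  motion=[
    [-1,0,0,0,1],
    [-1,0,0,0,1],
    [-1,0,0,0,1],
    [-1,0,0,0,1],
    [-1,0,0,0,1],
  ],
)

```text
time_s: 3.02
position: [0.4444, -0.0015, 0.396]
tool_rot: [0.372, 0.906, 0.071, 0.191]
contact_force: [0.1, -0.9, 0.4]
grip_width: 0.0939
```

Request:
play_rows(
  motion=[
    [-1,0,0,0,1],
    [-1,0,0,0,1],
    [-1,0,0,0,1],
    [-1,0,0,0,1],
  ],
)

```text
time_s: 3.52
position: [0.2525, 0.003, 0.4302]
tool_rot: [0.374, 0.91, 0.058, 0.167]
contact_force: [0.1, 0.4, 0.3]
grip_width: 0.0942
```

```bash
python3 st.py
```

```text
3.52 q [-0.373 -0.757  1.548  0.121  2.008 -1.094] p [0.2525 0.003  0.4302] f [0.1 0.4 0.3] w 0.0942
toolz [ 0.348 -0.019 -0.937] tilt 20.4 jaw y az 47.1 y.z 0.231 toolx [-0.664  0.701 -0.261]
```

Request:
play_rows(
  motion=[
    [-1,0,0.4,0,1],
    [-1,0,0.4,0,1],
    [-1,0,0.4,0,1],
    [-1,0,0.4,0,1],
  ],
)

```text
time_s: 4.03
position: [0.1112, 0.037, 0.5476]
tool_rot: [0.384, 0.912, 0.031, 0.144]
contact_force: [-0.3, 1.0, -0.3]
grip_width: 0.0941
```

```bash
python3 st.py
```

```text
4.03 q [-0.117 -0.754  1.214 -0.029  2.388 -0.914] p [0.1112 0.037  0.5476] f [-0.3  1.  -0.3] w 0.0941
toolz [ 0.286 -0.053 -0.957] tilt 16.9 jaw y az 45.5 y.z 0.167 toolx [-0.664  0.709 -0.238]
```

Request:
play_rows(
  motion=[
    [-0.4,-0.3,1,0,1],
    [-0.4,-0.2,1,0,1],
    [-0.4,0,1,0,1],
  ],
)

```text
time_s: 4.4
position: [0.0512, 0.0294, 0.6751]
tool_rot: [0.352, 0.923, 0.032, 0.152]
contact_force: [-46.7, -1.6, -12.3]
grip_width: 0.0938
```

```bash
python3 st.py
```

```text
4.4 q [ 0.215 -0.548  0.732 -0.239  2.655 -0.856] p [0.0512 0.0294 0.6751] f [-46.7  -1.6 -12.3] w 0.0938
toolz [ 0.302 -0.047 -0.952] tilt 17.8 jaw y az 49.5 y.z 0.166 toolx [-0.706  0.66  -0.257]
```

Request:
play_rows(
  motion=[
    [0.8,0,-0.5,0,1],
    [1,0,-0.8,-1,1],
    [1,-0.2,-0.8,-1,1],
    [1,-0.2,-0.8,-1,1],
    [1,0,-0.5,-1,1],
  ],
)

```text
time_s: 5.03
position: [0.3036, 0.0198, 0.508]
tool_rot: [0.639, 0.745, -0.009, 0.191]
contact_force: [-0.7, -0.0, 0.5]
grip_width: 0.0939
```

Request:
play_rows(
  motion=[
    [0.9,0,-0.5,-1,1],
    [0.7,0,-0.3,-1,1],
    [0.7,0,0,-1,1],
    [0.7,0,0,-1,1],
    [0.7,0,0,-1,1],
  ],
)

```text
time_s: 5.65
position: [0.5293, 0.0202, 0.461]
tool_rot: [0.899, 0.394, -0.085, 0.173]
contact_force: [0.8, 0.6, 1.6]
grip_width: 0.094
```

```bash
python3 st.py
```

```text
5.65 q [ 0.176  0.182  0.805 -0.47   2.189  0.652] p [0.5293 0.0202 0.461 ] f [0.8 0.6 1.6] w 0.094
toolz [-0.017 -0.378 -0.926] tilt 22.2 jaw y az -40.5 y.z 0.243 toolx [ 0.675  0.678 -0.289]
```

Request:
play_rows(
  motion=[
    [0.7,-0.1,-0.2,-1,1],
    [0.7,-0.1,-0.2,-1,1],
    [0.7,0,-0.2,-1,1],
    [0.7,0,-0.2,-1,1],
    [0.7,0,-0.2,-1,1],
  ],
)

```text
time_s: 6.28
position: [0.6794, -0.0014, 0.3463]
tool_rot: [0.983, -0.032, -0.128, 0.127]
contact_force: [0.6, -0.1, 0.8]
grip_width: 0.0941
```

Request:
play_rows(
  motion=[
    [0.7,0,-0.1,-1,1],
    [0.7,0,0,-1,1],
    [0.7,0,0,-1,1],
    [0.8,0,0,-0.3,1],
  ],
)

```text
time_s: 6.78
position: [0.7297, -0.0092, 0.261]
tool_rot: [0.938, -0.318, -0.111, 0.079]
contact_force: [-0.5, -0.3, 0.0]
grip_width: 0.0942
```

```bash
python3 st.py
```

```text
6.78 q [-0.047  0.82   0.275 -0.121  2.302  2.109] p [ 0.7297 -0.0092  0.261 ] f [-0.5 -0.3  0. ] w 0.0942
toolz [-0.258 -0.078 -0.963] tilt 15.7 jaw y az -126.5 y.z 0.219 toolx [ 0.773 -0.615 -0.158]
```

Request:
play_rows(
  motion=[
    [1,0.3,0.6,-0.8,1],
    [1,0.3,0.6,-0.6,1],
    [1,0.3,0.6,0,1],
    [1,0.3,0.6,0,1],
  ],
)

```text
time_s: 7.28
position: [0.7604, 0.0458, 0.2807]
tool_rot: [0.898, -0.437, -0.051, 0.03]
contact_force: [0.2, 0.4, -0.7]
grip_width: 0.0942
```

```bash
python3 st.py
```

```text
7.28 q [-0.009  0.783  0.274 -0.013  2.203  2.46 ] p [0.7604 0.0458 0.2807] f [ 0.2  0.4 -0.7] w 0.0942
toolz [-0.118 -0.01  -0.993] tilt 6.8 jaw y az -141.7 y.z 0.099 toolx [ 0.613 -0.787 -0.066]
```

Request:
play_rows(
  motion=[
    [1,0,0.6,0,1],
    [1,0,0.6,0,1],
    [1,0,0.6,0,1],
  ],
)

```text
time_s: 7.65
position: [0.7931, 0.0398, 0.298]
tool_rot: [0.9, -0.436, 0.005, 0.0]
contact_force: [0.1, -0.4, -0.1]
grip_width: 0.0938
```

```bash
python3 st.py
```

```text
7.65 q [-0.019  0.758  0.275 -0.005  2.101  2.451] p [0.7931 0.0398 0.298 ] f [ 0.1 -0.4 -0.1] w 0.0938
toolz [ 0.008 -0.004 -1.   ] tilt 0.5 jaw y az -141.7 y.z -0.004 toolx [ 0.62  -0.784  0.008]
```

Request:
play_rows(
  motion=[
    [-1,-0.1,-0.2,0.9,1],
    [-1,-0.2,-0.3,1,1],
    [-1,-0.2,-0.4,1,1],
    [-1,-0.2,-0.4,1,1],
    [-1,-0.2,-0.4,1,1],
  ],
)

```text
time_s: 8.28
position: [0.5265, -0.0144, 0.199]
tool_rot: [0.999, -0.037, 0.009, -0.002]
contact_force: [0.2, -0.6, 0.5]
grip_width: 0.0939
```

Request:
play_rows(
  motion=[
    [-0.7,-0.1,-0.3,1,1],
    [-0.3,0,0,0.9,1],
    [0,0,0,0,1],
  ],
)

```text
time_s: 8.65
position: [0.4606, -0.0224, 0.1788]
tool_rot: [0.991, 0.131, 0.009, -0.003]
contact_force: [0.3, -0.2, 0.0]
grip_width: 0.094
```

```bash
python3 st.py
```

```text
8.65 q [-0.18  -0.119  1.627  0.011  1.619  1.128] p [ 0.4606 -0.0224  0.1788] f [ 0.3 -0.2  0. ] w 0.094
toolz [ 0.017  0.008 -1.   ] tilt 1.1 jaw y az -74.9 y.z -0.003 toolx [0.965 0.26  0.018]
```

```bash
cat > cap.py <<'E'
import sys,numpy as np,cv2
from rig import vision
def cap(n,tag):
    m=vision.camera_model(n);p,d=vision.capture(n)
    cv2.imwrite(f"pics/{tag}.png",p);np.savez(f"{tag}.npz",p=p,d=d,T=m["T"],K=[m["fx"],m["fy"],m["cx"],m["cy"]],D=m["D"])
if __name__=="__main__":
    for a in sys.argv[2:]: cap(a,a+sys.argv[1])
E
python3 cap.py 1 wrist
python3 - <<'E'
from h import *
p,d,T,K,D=load("wrist1");C=cloud("wrist1");hsv=cv2.cvtColor(p,cv2.COLOR_BGR2HSV)
m=((C[...,2]>.012)&(C[...,2]<.04)&(hsv[...,1]<40)&(hsv[...,2]>110)&(abs(C[...,1])<.1)&(C[...,0]<.53)).astype(np.uint8)
n,l,st,ce=cv2.connectedComponentsWithStats(m);i=1+np.argmax(st[1:,4]);print(st[i])
cs,hi=cv2.findContours((l==i).astype(np.uint8),cv2.RETR_CCOMP,cv2.CHAIN_APPROX_NONE)
for c,h in zip(cs,hi[0]):
    if len(c)>20:
        e=cv2.fitEllipse(c);print(h[3],len(c),e, plane([e[0]],.024,T,K,D))
Q=C[l==i]; arm=Q[(Q[:,0]<.465)&(Q[:,0]>.36)&(abs(Q[:,2]-.022)<.003)]
print(len(arm)); 
if len(arm): print(cv2.fitLine(arm[:,:2].astype(np.float32),cv2.DIST_HUBER,0,.001,.001).ravel())
E
```

```text
[ 230  123   40  160 2719]
-1 355 ((249.9340057373047, 191.71331787109375), (35.68018341064453, 167.20068359375), 179.7984161376953) [[ 0.44514662 -0.01950189  0.024     ]]
0 67 ((249.8884735107422, 143.0211639404297), (23.22628402709961, 24.288333892822266), 108.05657958984375) [[ 0.49315207 -0.00668591  0.024     ]]
1452
[ 0.9620646   0.2728217   0.41401488 -0.02802544]
```

View pics/wrist1.png

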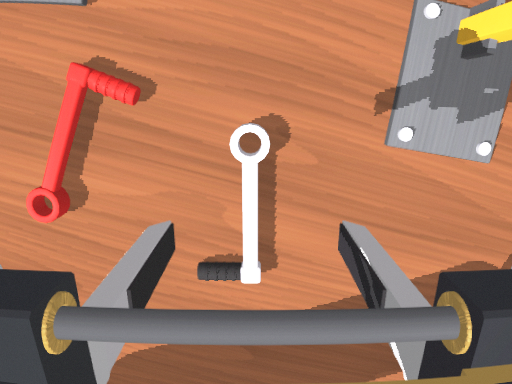

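Request:
play_rows(
  motion=[
    [-0.35,-0.05,-0.9,0.1,1],
    [-0.35,-0.03,-0.9,0,1],
    [0,0,-0.7,0,1],
    [0,0,0,0,1],
  ],
)

```text
time_s: 9.2
position: [0.4245, -0.0286, 0.0284]
tool_rot: [0.991, 0.135, 0.014, -0.001]
contact_force: [0.7, 0.1, 0.4]
grip_width: 0.094
```

```bash
python3 st.py
```

```text
9.2 q [-0.21  -0.107  1.925  0.012  1.298  1.086] p [ 0.4245 -0.0286  0.0284] f [0.7 0.1 0.4] w 0.094
toolz [ 0.027  0.006 -1.   ] tilt 1.6 jaw y az -74.5 y.z 0.001 toolx [0.963 0.268 0.028]
```

Request:
play_rows(
  motion=[
    [-0.05,0.02,-0.38,0,1],
    [0,0,0,0,1],
  ],
)

```text
time_s: 9.45
position: [0.4264, -0.0282, 0.0092]
tool_rot: [0.991, 0.134, 0.017, -0.0]
contact_force: [0.2, 0.6, 0.4]
grip_width: 0.0939
```

Request:
play_rows(
  motion=[
    [-0.08,0.03,-0.08,0,1],
    [0,0,0,0,-1],
    [0,0,0,0,-1],
    [0,0,0,0,-1],
    [0,0,0,0,-1],
  ],
)

```text
time_s: 10.07
position: [0.4272, -0.0274, 0.0105]
tool_rot: [0.991, 0.134, 0.023, 0.002]
contact_force: [0.7, -0.0, -0.2]
grip_width: 0.0573
```

```bash
python3 st.py; python3 cap.py 2 wrist
```

```text
10.07 q [-0.206 -0.094  1.954  0.012  1.238  1.093] p [ 0.4272 -0.0274  0.0105] f [ 0.7 -0.  -0.2] w 0.0573
toolz [ 0.046  0.002 -0.999] tilt 2.6 jaw y az -74.7 y.z 0.01 toolx [0.963 0.265 0.045]
```

View pics/wrist2.png

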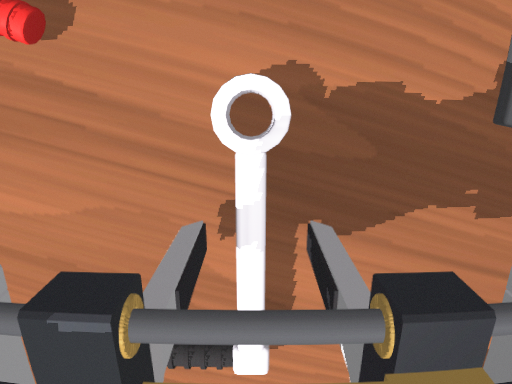

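Request:
play_rows(
  motion=[
    [-0.05,0,-0.14,0,-1],
    [0,0,-0.03,0,-1],
    [0,0,0,0,-1],
    [0,0,0,0,-1],
  ],
)

```text
time_s: 10.62
position: [0.4241, -0.0254, 0.0005]
tool_rot: [0.991, 0.133, 0.023, -0.0]
contact_force: [-0.6, 0.2, 3.2]
grip_width: 0.0159
```

```bash
python3 st.py
```

```text
10.62 q [-0.207 -0.089  1.971  0.017  1.216  1.091] p [ 0.4241 -0.0254  0.0005] f [-0.6  0.2  3.2] w 0.0159
toolz [ 0.046  0.007 -0.999] tilt 2.7 jaw y az -74.7 y.z 0.005 toolx [0.963 0.264 0.046]
```

Request:
play_rows(
  motion=[
    [0,0,0.7,0,-1],
    [0,0,1,0,-1],
    [0.3,0.3,1,-0.3,-1],
    [0.6,0.4,1,-0.3,-1],
    [1,0.4,1,-0.3,-1],
  ],
)

```text
time_s: 11.25
position: [0.506, 0.0305, 0.2503]
tool_rot: [0.999, 0.05, 0.009, -0.001]
contact_force: [1.1, -1.1, -4.2]
grip_width: 0.0152
```

```bash
python3 st.py; python3 cap.py 3 wrist side
```

```text
11.25 q [-0.054 -0.028  1.401  0.003  1.751  1.417] p [0.506  0.0305 0.2503] f [ 1.1 -1.1 -4.2] w 0.0152
toolz [ 0.018  0.002 -1.   ] tilt 1.0 jaw y az -84.3 y.z -0.0 toolx [0.995 0.1   0.018]
```

View pics/side3.png

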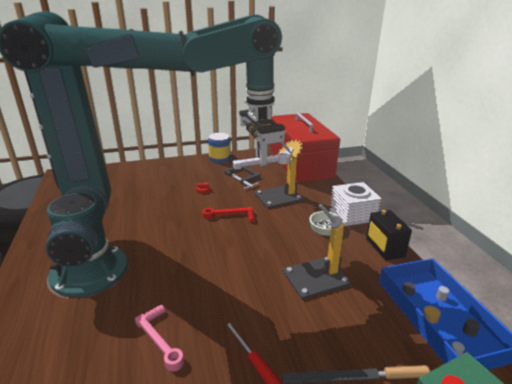

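View pics/wrist3.png

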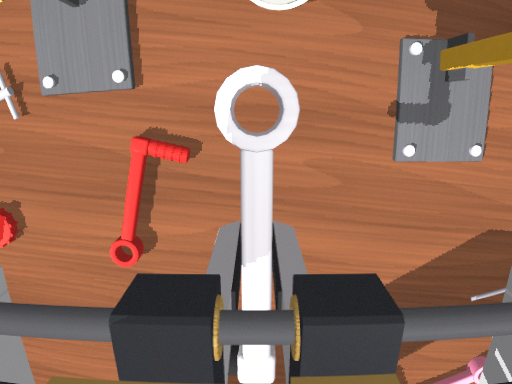

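Request:
play_rows(
  motion=[
    [1,0,0.6,-0.2,-1],
    [1,0,0.6,-0.2,-1],
    [1,0.1,0.6,0,-1],
    [1,0.1,0.5,0,-1],
    [1,0.1,0.5,0,-1],
  ],
)

```text
time_s: 11.98
position: [0.7481, 0.0427, 0.3626]
tool_rot: [1.0, 0.015, 0.003, 0.0]
contact_force: [21.5, 1.5, 52.8]
grip_width: 0.0159
```

Request:
play_rows(
  motion=[
    [1,0.1,1,0,-1],
    [1,0.1,1,0,-1],
    [1,0.1,1,0,-1],
    [1,0.1,1,0,-1],
  ],
)

```text
time_s: 12.48
position: [0.7685, 0.0499, 0.4071]
tool_rot: [0.997, 0.014, 0.079, -0.003]
contact_force: [0.6, -0.4, -4.2]
grip_width: 0.0158
```

```bash
python3 st.py
```

```text
12.47 q [-0.014  0.619  0.274  0.013  2.092  1.536] p [0.7685 0.0499 0.4071] f [ 0.6 -0.4 -4.2] w 0.0158
toolz [ 0.156  0.009 -0.988] tilt 9.0 jaw y az -88.4 y.z -0.005 toolx [0.987 0.027 0.157]
```

Request:
play_rows(
  motion=[
    [1,0.1,1,0,-1],
    [1,0.1,1,0,-1],
    [1,0.1,1,0,-1],
    [1,0.1,1,0,-1],
    [1,0.1,1,0,-1],
  ],
)

```text
time_s: 13.1
position: [0.8084, 0.0594, 0.4669]
tool_rot: [0.982, 0.014, 0.189, -0.009]
contact_force: [0.6, -0.2, -4.0]
grip_width: 0.0155
```

```bash
python3 st.py
```

```text
13.1 q [-0.008  0.562  0.275  0.028  1.925  1.549] p [0.8084 0.0594 0.4669] f [ 0.6 -0.2 -4. ] w 0.0155
toolz [ 0.371  0.023 -0.928] tilt 21.8 jaw y az -88.2 y.z -0.013 toolx [0.928 0.024 0.371]
```

Request:
play_rows(
  motion=[
    [1,0,1,0,-1],
    [1,0,1,0,-1],
    [1,0,1,0,-1],
    [1,0,1,0,-1],
  ],
)

```text
time_s: 13.6
position: [0.8503, 0.0499, 0.5097]
tool_rot: [0.961, 0.014, 0.275, -0.013]
contact_force: [0.2, 0.7, -4.0]
grip_width: 0.0161
```

Request:
play_rows(
  motion=[
    [1,0,1,0,-1],
    [1,0,1,0,-1],
    [1,0,1,0,-1],
  ],
)

```text
time_s: 13.98
position: [0.884, 0.0437, 0.5415]
tool_rot: [0.941, 0.013, 0.338, -0.015]
contact_force: [-0.3, 0.3, -4.8]
grip_width: 0.0159
```

```bash
python3 st.py
```

```text
13.97 q [-0.04   0.533  0.275  0.063  1.644  1.532] p [0.884  0.0437 0.5415] f [-0.3  0.3 -4.8] w 0.0159
toolz [ 0.636  0.038 -0.77 ] tilt 39.6 jaw y az -88.0 y.z -0.021 toolx [0.771 0.013 0.637]
```

```bash
cat > tgt.py <<'E'
import numpy as np,sys
from scipy.spatial.transform import Rotation as R
from rig import sense
# grasp
Rg=R.from_quat([.991,.133,.023,0]);pg=np.array([.4241,-.0254,.0005])
hub=np.array([.493,-.0065,0]);Rl=R.from_euler('z',15.8,degrees=True)
h_t=Rg.inv().apply(hub-pg);Rlt=Rg.inv()*Rl
C=np.array([.650,-.190,.180]);az=6.5
Rp=R.from_euler('z',az,degrees=True)*R.from_euler('y',-40,degrees=True)
def tcp(s,Rt,e=0):   # s: hub underside distance up rod; e shift along prong x
    return C+Rp.apply([e,0,s])-Rt.apply(h_t)
if __name__=="__main__":
    s=sense();Rt=R.from_quat(s["tool_rot"]);p=np.array(s["position"])
    L=(Rt*Rlt);M=L.as_matrix();print("h_t",h_t.round(4),"lever z",M[:,2].round(3),"x",M[:,0].round(3),"prong z",Rp.as_matrix()[:,2].round(3))
    hp=Rp.inv().apply(p+Rt.apply(h_t)-C);print("hub in prong frame mm",(hp*1e3).round(1))
    for a in map(float,sys.argv[1:]):
        t=tcp(a,Rt);print(a,"tcp",t.round(4),"delta rows",((t-p)/.06).round(2))
E
python3 st.py; python3 tgt.py .13 .11 0.0
```

```text
13.97 q [-0.04   0.533  0.275  0.063  1.644  1.532] p [0.884  0.0437 0.5415] f [-0.3  0.3 -4.8] w 0.0159
toolz [ 0.636  0.038 -0.77 ] tilt 39.6 jaw y az -88.0 y.z -0.021 toolx [0.771 0.013 0.637]
h_t [ 0.0713 -0.0001  0.0038] lever z [-0.6   -0.043  0.799] x [0.798 0.024 0.602] prong z [-0.639 -0.073  0.766]
hub in prong frame mm [501.9 200.3 106.4]
0.13 tcp [ 0.5096 -0.2006  0.237 ] delta rows [-6.24 -4.07 -5.08]
0.11 tcp [ 0.5224 -0.1992  0.2217] delta rows [-6.03 -4.05 -5.33]
0.0 tcp [ 0.5926 -0.1912  0.1374] delta rows [-4.86 -3.91 -6.74]
```

Request:
play_rows(
  motion=[
    [-0.8,-0.4,-0.3,0.2,-1],
    [-1,-0.6,-0.5,0.3,-1],
    [-1,-0.6,-0.5,0,-1],
    [-1,-0.6,-0.5,0,-1],
    [-1,-0.6,-0.5,0,-1],
  ],
)

```text
time_s: 14.6
position: [0.6493, -0.0974, 0.4176]
tool_rot: [0.941, 0.053, 0.334, -0.028]
contact_force: [-0.1, -0.9, -4.4]
grip_width: 0.0157
```

Request:
play_rows(
  motion=[
    [-1,-0.6,-0.5,0,-1],
    [-1,-0.6,-0.5,0,-1],
    [-0.5,-0.4,-0.3,0,-1],
  ],
)

```text
time_s: 14.98
position: [0.5184, -0.1815, 0.3489]
tool_rot: [0.941, 0.052, 0.333, -0.024]
contact_force: [0.6, -0.2, -5.1]
grip_width: 0.0155
```

```bash
python3 st.py; python3 tgt.py .13 .11
```

```text
14.97 q [-0.767 -0.333  1.618  0.521  1.411  0.727] p [ 0.5184 -0.1815  0.3489] f [ 0.6 -0.2 -5.1] w 0.0155
toolz [ 0.625  0.081 -0.776] tilt 39.1 jaw y az -83.4 y.z -0.011 toolx [0.772 0.082 0.63 ]
h_t [ 0.0713 -0.0001  0.0038] lever z [-0.588 -0.083  0.804] x [0.799 0.095 0.594] prong z [-0.639 -0.073  0.766]
hub in prong frame mm [ 80.4  23.  207.9]
0.13 tcp [ 0.5095 -0.2057  0.2375] delta rows [-0.15 -0.4  -1.86]
0.11 tcp [ 0.5223 -0.2042  0.2222] delta rows [ 0.06 -0.38 -2.11]
```

Request:
play_rows(
  motion=[
    [-0.2,-0.25,-0.7,0,-1],
    [-0.2,-0.2,-0.8,0,-1],
    [0,0,-0.2,0,-1],
    [0,0,0,0,-1],
  ],
)

```text
time_s: 15.48
position: [0.49, -0.2138, 0.2444]
tool_rot: [0.941, 0.048, 0.334, -0.018]
contact_force: [0.5, 0.6, -3.9]
grip_width: 0.0162
```

```bash
python3 st.py; python3 tgt.py .13 .11; python3 cap.py 4 side scene wrist
python3 - <<'E'
from h import *
for n,(x,y) in {"side4":(320,200),"scene4":(190,165)}.items():
    p=load(n)[0];c=p[y-65:y+65,x-80:x+80];cv2.imwrite(f"pics/{n}_c.png",cv2.resize(c,None,fx=4.5,fy=4.5,interpolation=2))
E
```

```text
15.47 q [-0.878 -0.344  1.831  0.578  1.284  0.529] p [ 0.49   -0.2138  0.2444] f [ 0.5  0.6 -3.9] w 0.0162
toolz [ 0.626  0.067 -0.777] tilt 39.0 jaw y az -84.1 y.z -0.002 toolx [0.773 0.079 0.63 ]
h_t [ 0.0713 -0.0001  0.0038] lever z [-0.59  -0.069  0.805] x [0.8   0.091 0.594] prong z [-0.639 -0.073  0.766]
hub in prong frame mm [-11.1  -6.1 148.3]
0.13 tcp [ 0.5095 -0.2054  0.2376] delta rows [ 0.32  0.14 -0.11]
0.11 tcp [ 0.5223 -0.204   0.2223] delta rows [ 0.54  0.16 -0.37]
```

View pics/side4_c.png

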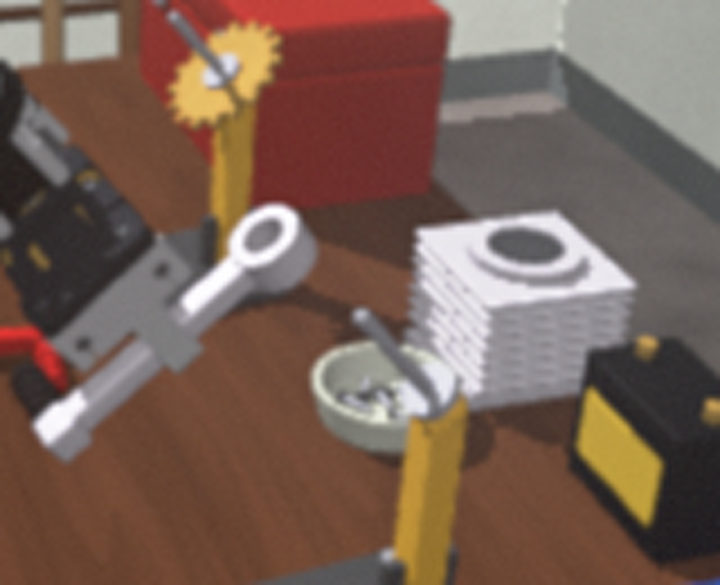

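View pics/scene4_c.png

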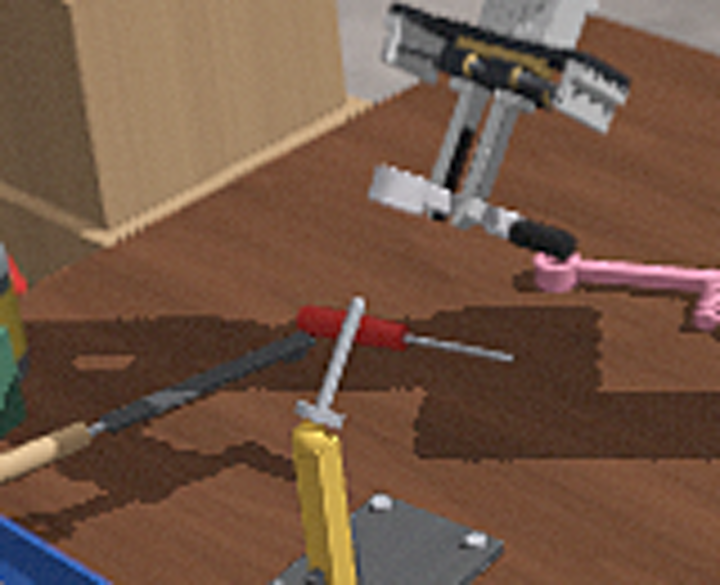

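View pics/wrist4.png

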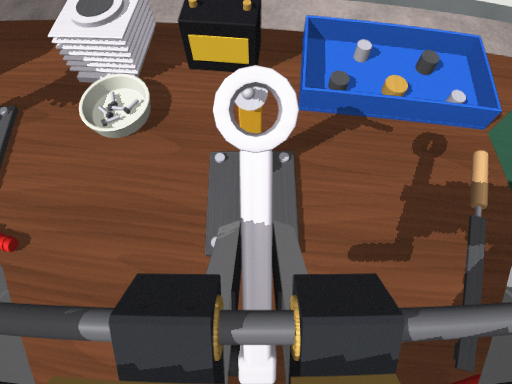

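Run:
```python
from h import *
from tgt import *
s=sense();Rt=R.from_quat(s["tool_rot"]);p=np.array(s["position"]);L=Rt*Rlt
hub=p+Rt.apply(h_t)
for n in("side4","scene4","wrist4"):
    _,_,T,K,D=load(n)
    for nm,P in dict(hubtop=hub+L.apply([0,0,.024]),hubmid=hub+L.apply([0,0,.012]),tip=C+Rp.apply([0,0,.08]),col=C).items(): 
        u=proj(P,T,K,D)[0]; o={"side4":(240,135,4.5),"scene4":(110,100,4.5),"wrist4":(0,0,1)}[n]
        print(n,nm,u.round(1),"crop",((u-o[:2])*o[2]).round(0))
p4=load("wrist4")[0];cv2.imwrite("pics/w4c.png",cv2.resize(p4[50:170,190:320],None,fx=5,fy=5,interpolation=2)[:600])
```

```text
side4 hubtop [299.2 185.4] crop [266. 227.]
side4 hubmid [301.7 188.5] crop [278. 241.]
side4 tip [320.3 203.7] crop [362. 309.]
side4 col [335.7 220.4] crop [431. 384.]
scene4 hubtop [199.1 137.7] crop [401. 170.]
scene4 hubmid [198.  141.4] crop [396. 186.]
scene4 tip [189.4 166.2] crop [357. 298.]
scene4 col [180.8 190.8] crop [319. 408.]
wrist4 hubtop [256.8 106.6] crop [257. 107.]
wrist4 hubmid [256.6 107. ] crop [257. 107.]
wrist4 tip [247.4  90.2] crop [247.  90.]
wrist4 col [249.1  90.4] crop [249.  90.]
```

View pics/w4c.png

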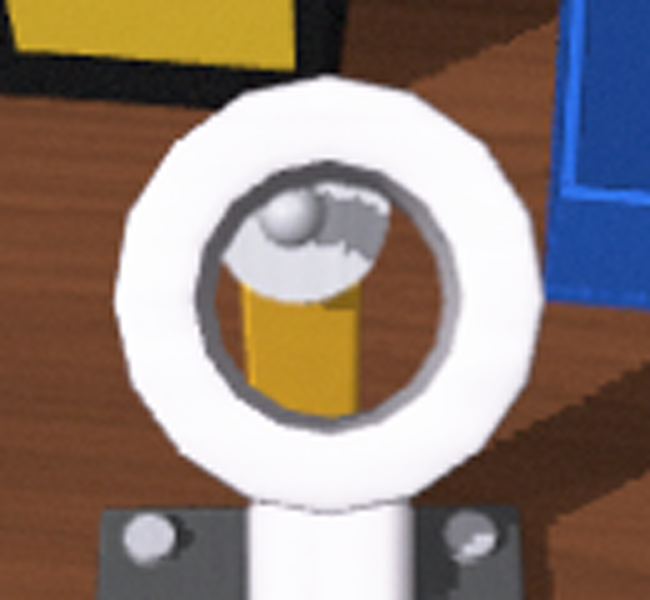

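Request:
play_rows(
  motion=[
    [0.3,0.15,-0.1,0.05,-1],
    [0.25,0.05,-0.25,0,-1],
    [0,0,0,0,-1],
  ],
)

```text
time_s: 16.0
position: [0.5282, -0.2021, 0.2336]
tool_rot: [0.939, 0.057, 0.339, -0.015]
contact_force: [-0.1, 0.5, -3.9]
grip_width: 0.0159
```

```bash
python3 st.py; python3 tgt.py .11 .09 .06;python3 cap.py 5 wrist;python3 - <<'E'
from h import *
p4=load("wrist5")[0];cv2.imwrite("pics/w5c.png",cv2.resize(p4[50:170,190:320],None,fx=5,fy=5,interpolation=2)[:600])
E
```

```text
16.0 q [-0.785 -0.289  1.817  0.562  1.193  0.567] p [ 0.5282 -0.2021  0.2336] f [-0.1  0.5 -3.9] w 0.0159
toolz [ 0.634  0.067 -0.77 ] tilt 39.6 jaw y az -83.3 y.z 0.01 toolx [0.764 0.096 0.638]
h_t [ 0.0713 -0.0001  0.0038] lever z [-0.598 -0.068  0.798] x [0.791 0.108 0.602] prong z [-0.639 -0.073  0.766]
hub in prong frame mm [ 12.    2.5 115.5]
0.11 tcp [ 0.5229 -0.2052  0.2217] delta rows [-0.09 -0.05 -0.2 ]
0.09 tcp [ 0.5356 -0.2038  0.2063] delta rows [ 0.12 -0.03 -0.45]
0.06 tcp [ 0.5548 -0.2016  0.1834] delta rows [ 0.44  0.01 -0.84]
```

View pics/w5c.png

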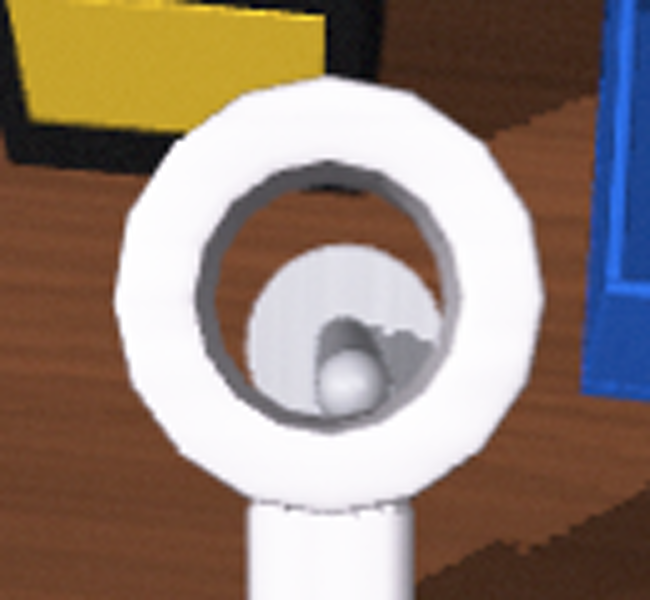

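Request:
play_rows(
  motion=[
    [-0.05,-0.04,-0.28,0,-1],
    [0.1,0,-0.2,0,-1],
  ],
)

```text
time_s: 16.3
position: [0.5321, -0.2065, 0.2088]
tool_rot: [0.938, 0.057, 0.342, -0.012]
contact_force: [-0.4, -0.4, -5.1]
grip_width: 0.0156
```

```bash
python3 st.py; python3 tgt.py .09 .07 .06;python3 cap.py 6 wrist;python3 - <<'E'
from h import *
p4=load("wrist6")[0];cv2.imwrite("pics/w6c.png",cv2.resize(p4[50:170,190:320],None,fx=5,fy=5,interpolation=2)[:600])
E
```

```text
16.3 q [-0.786 -0.269  1.855  0.578  1.137  0.528] p [ 0.5321 -0.2065  0.2088] f [-0.4 -0.4 -5.1] w 0.0156
toolz [ 0.64   0.061 -0.766] tilt 40.0 jaw y az -83.4 y.z 0.017 toolx [0.76  0.1   0.642]
h_t [ 0.0713 -0.0001  0.0038] lever z [-0.604 -0.062  0.795] x [0.787 0.111 0.607] prong z [-0.639 -0.073  0.766]
hub in prong frame mm [-1.3 -2.1 94.7]
0.09 tcp [ 0.5359 -0.204   0.206 ] delta rows [ 0.06  0.04 -0.05]
0.07 tcp [ 0.5487 -0.2025  0.1907] delta rows [ 0.28  0.07 -0.3 ]
0.06 tcp [ 0.5551 -0.2018  0.183 ] delta rows [ 0.38  0.08 -0.43]
```

View pics/w6c.png

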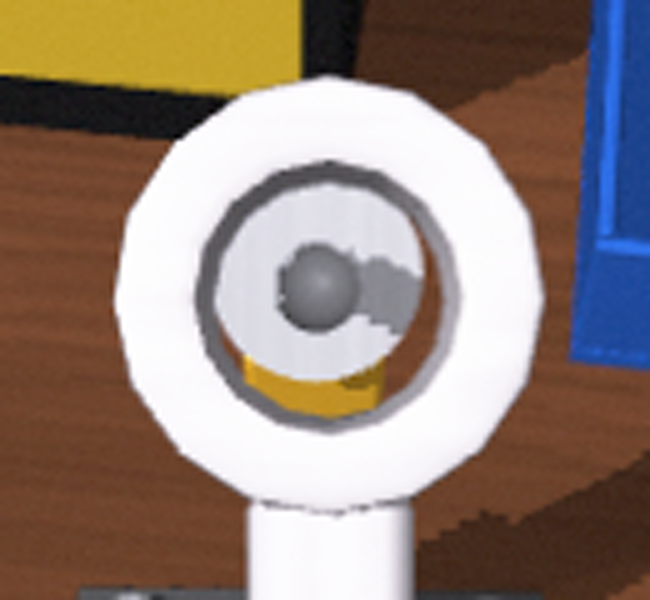

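Request:
play_rows(
  motion=[
    [0.17,0.05,-0.24,0,-1],
    [0.15,0.03,-0.24,0,-1],
  ],
)

```text
time_s: 16.6
position: [0.5519, -0.2022, 0.1779]
tool_rot: [0.938, 0.056, 0.342, -0.012]
contact_force: [0.6, -0.4, -3.8]
grip_width: 0.0155
```

```bash
python3 st.py; python3 tgt.py .06 .03 .0
```

```text
16.6 q [-0.742 -0.217  1.876  0.582  1.051  0.526] p [ 0.5519 -0.2022  0.1779] f [ 0.6 -0.4 -3.8] w 0.0155
toolz [ 0.64   0.06  -0.766] tilt 40.0 jaw y az -83.5 y.z 0.016 toolx [0.76  0.097 0.642]
h_t [ 0.0713 -0.0001  0.0038] lever z [-0.604 -0.062  0.795] x [0.787 0.109 0.607] prong z [-0.639 -0.073  0.766]
hub in prong frame mm [-5.7 -0.2 58.1]
0.06 tcp [ 0.5551 -0.2016  0.183 ] delta rows [0.05 0.01 0.09]
0.03 tcp [ 0.5742 -0.1994  0.16  ] delta rows [ 0.37  0.05 -0.3 ]
0.0 tcp [ 0.5934 -0.1972  0.137 ] delta rows [ 0.69  0.08 -0.68]
```

Request:
play_rows(
  motion=[
    [0.22,0.03,-0.14,0,-1],
    [0.16,0.02,-0.16,0,-1],
  ],
)

```text
time_s: 16.85
position: [0.5757, -0.1992, 0.1583]
tool_rot: [0.938, 0.055, 0.342, -0.012]
contact_force: [1.2, -0.9, -4.8]
grip_width: 0.0158
```

```bash
python3 st.py; python3 tgt.py .03 .01 .0;python3 cap.py 7 wrist side;python3 - <<'E'
from h import *
p4=load("wrist7")[0];a=cv2.resize(p4[50:170,190:320],None,fx=4,fy=4,interpolation=2)
p=load("side7")[0][130:250,250:380];cv2.imwrite("pics/w7c.png",np.hstack([a,cv2.resize(p,(a.shape[1],a.shape[0]))])[:,:] if 0 else cv2.resize(np.hstack([a,cv2.resize(p,(a.shape[1],a.shape[0]))]),(800,370)))
E
```

```text
16.85 q [-0.697 -0.157  1.867  0.581  0.984  0.539] p [ 0.5757 -0.1992  0.1583] f [ 1.2 -0.9 -4.8] w 0.0158
toolz [ 0.64   0.061 -0.766] tilt 40.0 jaw y az -83.6 y.z 0.015 toolx [0.761 0.096 0.642]
h_t [ 0.0713 -0.0001  0.0038] lever z [-0.604 -0.062  0.795] x [0.788 0.107 0.607] prong z [-0.639 -0.073  0.766]
hub in prong frame mm [ 0.  -0.1 27.7]
0.03 tcp [ 0.5742 -0.1993  0.16  ] delta rows [-0.02 -0.    0.03]
0.01 tcp [ 0.587  -0.1979  0.1447] delta rows [ 0.19  0.02 -0.23]
0.0 tcp [ 0.5933 -0.1971  0.1371] delta rows [ 0.29  0.03 -0.35]
```

View pics/w7c.png

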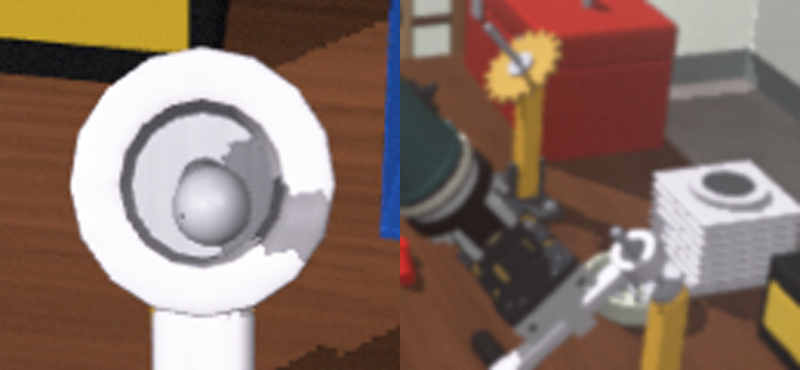

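Request:
play_rows(
  motion=[
    [0.08,0.01,-0.12,0,-1],
    [0.08,0.01,-0.12,0,-1],
  ],
)

```text
time_s: 17.2
position: [0.5855, -0.1976, 0.1428]
tool_rot: [0.938, 0.056, 0.341, -0.013]
contact_force: [-0.7, 1.0, -4.2]
grip_width: 0.0154
```

```bash
python3 st.py; python3 tgt.py  .0 -.003
```

```text
17.2 q [-0.679 -0.124  1.87   0.587  0.946  0.532] p [ 0.5855 -0.1976  0.1428] f [-0.7  1.  -4.2] w 0.0154
toolz [ 0.639  0.062 -0.767] tilt 39.9 jaw y az -83.5 y.z 0.014 toolx [0.761 0.096 0.641]
h_t [ 0.0713 -0.0001  0.0038] lever z [-0.603 -0.063  0.796] x [0.788 0.108 0.606] prong z [-0.639 -0.073  0.766]
hub in prong frame mm [-2.3  0.4  9.4]
0.0 tcp [ 0.5933 -0.1972  0.1371] delta rows [ 0.13  0.01 -0.09]
-0.003 tcp [ 0.5952 -0.1969  0.1348] delta rows [ 0.16  0.01 -0.13]
```

Request:
play_rows(
  motion=[
    [0.07,0,-0.06,0,-1],
    [0.04,0,-0.06,0,-1],
  ],
)

```text
time_s: 17.45
position: [0.5925, -0.1976, 0.1351]
tool_rot: [0.938, 0.056, 0.341, -0.013]
contact_force: [-3.4, 0.4, -1.3]
grip_width: 0.0159
```

```bash
python3 st.py; python3 tgt.py  .0 -.003
```

```text
17.45 q [-0.669 -0.102  1.867  0.59   0.925  0.53 ] p [ 0.5925 -0.1976  0.1351] f [-3.4  0.4 -1.3] w 0.0159
toolz [ 0.638  0.062 -0.767] tilt 39.9 jaw y az -83.5 y.z 0.014 toolx [0.761 0.096 0.641]
h_t [ 0.0713 -0.0001  0.0038] lever z [-0.602 -0.064  0.796] x [0.788 0.108 0.606] prong z [-0.639 -0.073  0.766]
hub in prong frame mm [-2.  -0.3 -1. ]
0.0 tcp [ 0.5933 -0.1972  0.1371] delta rows [0.01 0.01 0.03]
-0.003 tcp [ 0.5952 -0.197   0.1348] delta rows [ 0.05  0.01 -0.  ]
```

Request:
play_rows(
  motion=[
    [0.06,0,-0.07,0,-1],
    [0.06,0,-0.07,0,-1],
  ],
)

```text
time_s: 17.7
position: [0.599, -0.1971, 0.1262]
tool_rot: [0.939, 0.057, 0.34, -0.013]
contact_force: [-5.7, 0.8, -0.9]
grip_width: 0.0161
```

```bash
python3 st.py; python3 tgt.py  .0;python3 cap.py 8 wrist side scene;python3 - <<'E'
from h import *
a=cv2.resize(load("wrist8")[0][50:170,190:320],(400,370),interpolation=2)
b=cv2.resize(load("side8")[0][160:260,270:378],(400,370),interpolation=2)
cv2.imwrite("pics/w8c.png",np.hstack([a,b]))
cv2.imwrite("pics/s8c.png",cv2.resize(load("scene8")[0][120:260,110:300],(760,560),interpolation=2))
E
```

```text
17.7 q [-0.659 -0.08   1.865  0.594  0.905  0.526] p [ 0.599  -0.1971  0.1262] f [-5.7  0.8 -0.9] w 0.0161
toolz [ 0.637  0.063 -0.768] tilt 39.8 jaw y az -83.4 y.z 0.014 toolx [0.762 0.097 0.64 ]
h_t [ 0.0713 -0.0001  0.0038] lever z [-0.601 -0.065  0.797] x [0.789 0.109 0.604] prong z [-0.639 -0.073  0.766]
hub in prong frame mm [ -2.7  -0.5 -12.2]
0.0 tcp [ 0.5932 -0.1973  0.1372] delta rows [-0.1  -0.    0.18]
```

View pics/w8c.png

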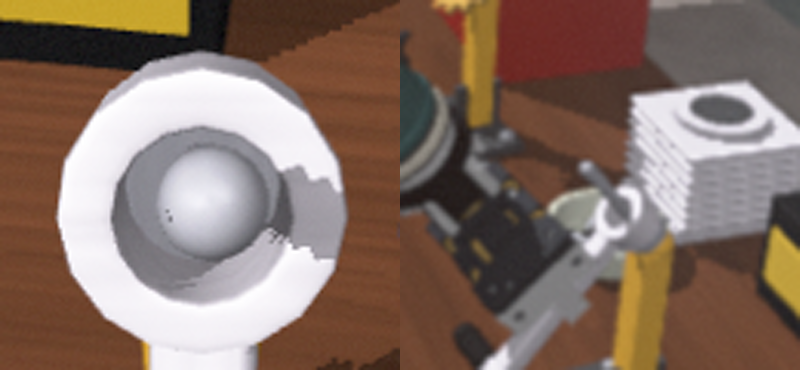

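View pics/s8c.png

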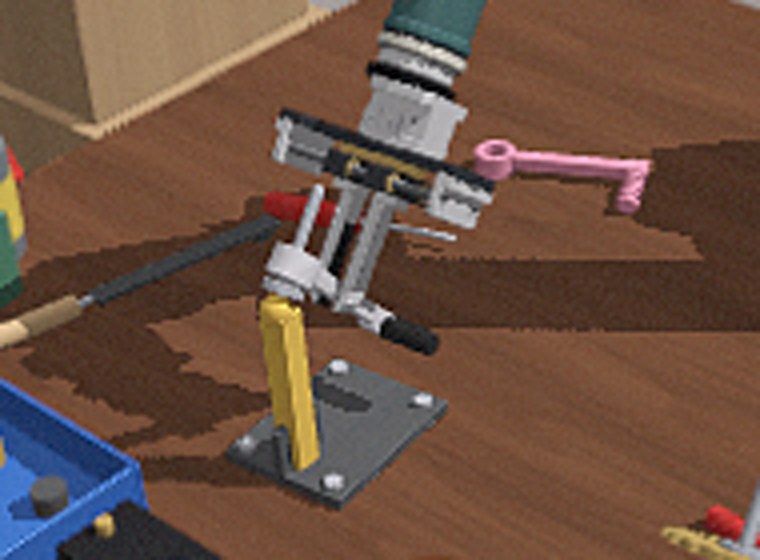

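```bash
cat > hubm.py <<'E'
import sys
from h import *
from scipy.spatial.transform import Rotation as R
C0=np.array([.650,-.190,.180]);Rp=R.from_euler('z',6.5,degrees=True)*R.from_euler('y',-40,degrees=True)
def run(n,ref=None):
    C=cloud(n);p=load(n)[0];h=cv2.cvtColor(p,cv2.COLOR_BGR2HSV)
    P=Rp.inv().apply((C-C0).reshape(-1,3)).reshape(C.shape)*1e3
    r=np.hypot(P[...,0],P[...,1])
    m=(r<27)&(r>12.5)&(P[...,2]>14)&(P[...,2]<40)&(P[...,0]>-19)&(h[...,1]<60)
    q=P[m]
    for _ in range(6):
        A=np.c_[q[:,:2],np.ones(len(q))];k=np.linalg.lstsq(A,q[:,2],rcond=None)[0];e=abs(A@k-q[:,2]);q=q[e<max(1.0,1.5*np.median(e))]
    print(n,len(q),"top plane z=ax+by+c",k.round(3),"tilt x deg",np.degrees(np.arctan(k[0])).round(1),"tilt y",np.degrees(np.arctan(k[1])).round(1),"res",e.mean().round(2),"ctr",((q.max(0)+q.min(0))/2).round(1))
for a in sys.argv[1:]:run(a)
E
python3 hubm.py wrist7 wrist8
```

```text
wrist7 5 top plane z=ax+by+c [ 0.381 -0.108 36.193] tilt x deg 20.9 tilt y -6.2 res 0.34 ctr [-3.5  8.6 33.8]
wrist8 1964 top plane z=ax+by+c [ 1.510e-01 -4.000e-03  2.826e+01] tilt x deg 8.6 tilt y -0.2 res 0.39 ctr [-2.7  0.5 27.6]
```

Request:
play_rows(
  motion=[
    [0,0,0,0,0],
    [0,0,0,0,0.2],
    [0,0,0,0,0.2],
  ],
)

```text
time_s: 18.23
position: [0.6023, -0.1993, 0.1318]
tool_rot: [0.937, 0.056, 0.345, -0.01]
contact_force: [-0.2, -0.8, -0.4]
grip_width: 0.042
```

```bash
python3 st.py; python3 cap.py 9 wrist scene side;python3 hubm.py wrist9
python3 - <<'E'
from h import *
a=cv2.resize(load("scene9")[0][120:260,110:300],(400,300),interpolation=2)
b=cv2.resize(load("side9")[0][160:270,240:386],(400,300),interpolation=2)
cv2.imwrite("pics/w9c.png",np.hstack([a,b]))
E
```

```text
18.23 q [-0.659 -0.082  1.859  0.597  0.901  0.527] p [ 0.6023 -0.1993  0.1318] f [-0.2 -0.8 -0.4] w 0.042
toolz [ 0.645  0.058 -0.762] tilt 40.4 jaw y az -83.6 y.z 0.019 toolx [0.756 0.097 0.647]
wrist9 1243 top plane z=ax+by+c [1.5800e-01 4.0000e-03 2.8657e+01] tilt x deg 9.0 tilt y 0.2 res 0.37 ctr [-5.2  0.3 27.4]
```

View pics/w9c.png

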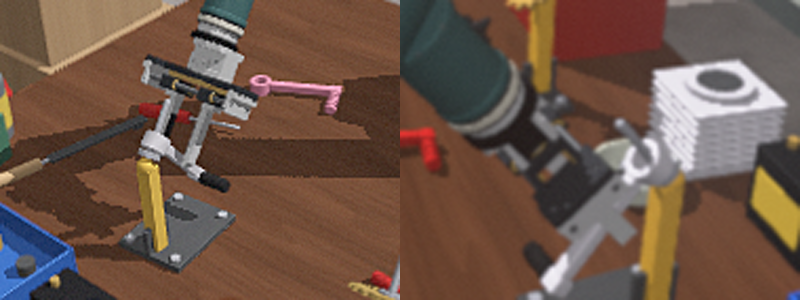

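View pics/wrist9.png

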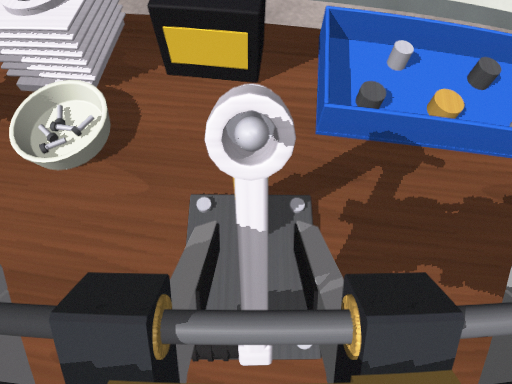

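Request:
play_rows(
  motion=[
    [-0.4,-0.02,0.4,0,0.5],
    [-0.5,-0.03,0.5,0,0.5],
    [-0.7,-0.05,0.7,0,0.5],
    [-0.7,-0.05,0.8,0,0.5],
    [-0.7,0,0.8,0,0.5],
  ],
)

```text
time_s: 19.0
position: [0.4195, -0.2046, 0.3188]
tool_rot: [0.938, 0.057, 0.341, -0.014]
contact_force: [-0.2, -1.0, 0.8]
grip_width: 0.0705
```

Request:
play_rows(
  motion=[
    [-0.5,0,0.5,0,0.5],
    [0,0,0,0,0.5],
    [0,0,0,0,0.5],
  ],
)

```text
time_s: 19.38
position: [0.388, -0.206, 0.3543]
tool_rot: [0.938, 0.056, 0.343, -0.009]
contact_force: [0.1, 0.4, -0.8]
grip_width: 0.0706
```

```bash
python3 st.py; python3 cap.py 10 wrist scene side;python3 hubm.py wrist10 scene10 side10
python3 - <<'E'
from h import *
a=cv2.resize(load("scene10")[0][120:260,110:300],(400,300),interpolation=2)
b=cv2.resize(load("side10")[0][160:270,240:386],(400,300),interpolation=2)
cv2.imwrite("pics/w10c.png",np.hstack([a,b]))
E
```

```text
19.38 q [-1.15  -0.54   1.745  0.656  1.646  0.452] p [ 0.388  -0.206   0.3543] f [ 0.1  0.4 -0.8] w 0.0706
toolz [ 0.642  0.055 -0.765] tilt 40.1 jaw y az -83.6 y.z 0.022 toolx [0.759 0.099 0.644]
wrist10 117 top plane z=ax+by+c [ 1.7000e-01 -7.0000e-03  2.8725e+01] tilt x deg 9.6 tilt y -0.4 res 0.43 ctr [-5.7  0.  27. ]
scene10 9 top plane z=ax+by+c [-0.137 -0.168 24.227] tilt x deg -7.8 tilt y -9.6 res 0.45 ctr [ 6.4  4.8 21.8]
side10 17 top plane z=ax+by+c [-0.034  0.072 24.454] tilt x deg -1.9 tilt y 4.1 res 0.6 ctr [-5.  -0.4 24.6]
```

View pics/w10c.png

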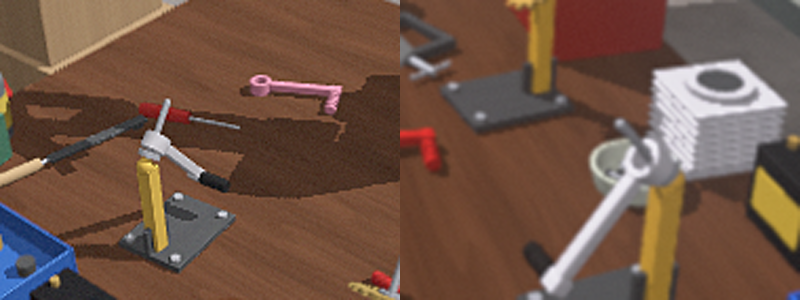

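View pics/side10.png

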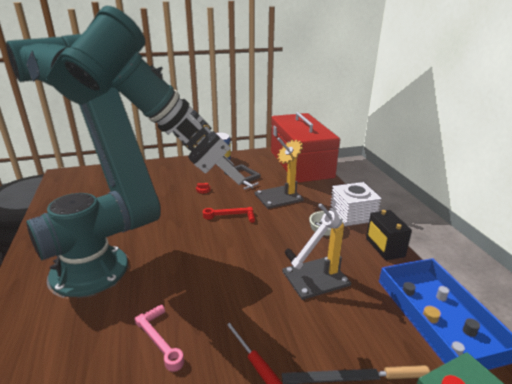

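The lever is hanging on the free prong with its hub against the collar. The other things are where they were, and the arm is clear.

```bash
python3 -c "
from rig import job
print(job.close_job())"
```

```text
the job is handed in; nothing more can be done
None
```

The aluminium kick lever is hanging on the empty prong with its hub against the collar. I let go only after feeling contact, backed the gripper straight off, and handed the job in at about 19.5 s.

**How it was done:** The moves only allow turning about the vertical. I got the 40° tilt by pushing the arm past its reach limit, where the tool leans outward and keeps that lean. I gripped the arm about 71 mm from the hub, tilted the lever, lined up the bore with the rod in the wrist view, and slid it down the rod until it touched, at about 6 N.

**Last checks:**
- **Hang:** After release the hub's top face was tipped about 9°, arm end down. It was already about 8.6° just before release, so it barely moved, and it looked stable in two pictures about 1 s apart.
- **Gap at the collar:** The wrist camera's depth put the middle of the hub's underside about 4 mm above the collar. That fits a tipped hub resting on its edge, with about 2 mm of camera error.
- **Other cameras:** The scene and side pictures show the lever seated. Their plane fits of the hub disagreed with the wrist camera, but had too few points (9 and 17) to count.
- **Bystanders:** The sprocket stand and the other loose things looked unmoved.

**What did not go to plan:**
- **Last push:** It went about 11 mm further than needed and turned the lever in the grip, from about 3° short of the prong's 40° lean to 8.6° past it.
- **Force readings:** I saw two brief spikes, about 48 N and 57 N at the wrist, when the arm ran into its joint limits in free air.
- **Joint range:** At the first of those, joint 5 read 2.655 rad against a limit of 2.65.

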